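Start a wash on the laundry console

ROBOT

A 6-joint arm with a two-finger parallel gripper is mounted at the origin on the work surface. World frame = base frame: x ahead of the robot, y to its left, z up, the work surface at z = 0. Lengths are in m, angles in rad, forces in N, time in s.
With the tool pointing down it reaches from about 0.35 to 0.925 m from the base axis. Payload 6.4 kg.
Tool frame: the origin (TCP) lies at the very end of the fingers, on their centre line; the grasp point (between the pads) lies 19 mm behind it; z points along the fingers, y is the line along which they close (so a half turn about z gives the same grasp; the last joint's range is limited). The gripper opens to 94 mm and grips with 3 to 60 N. Pads are 16 mm wide; open, the fingers measure 119 mm over their backs; the gripper's body (75 mm by 177 mm) begins 78 mm behind the grasp point.
Start: joints at [-1.503, 0.245, 1.558, -0, 1.339, -0.174], TCP at [0.156, -0.631, 0.205] pointing down, gripper open.
Joint ranges: [-3.13, 3.13], [-1.02, 2.26], [0.13, 2.54], [-0.95, 4.09], [0.21, 2.88], [-2.74, 2.74]. Speed limits (rad/s): [2.57, 2.57, 3.14, 3.14, 3.14, 3.14].

INTERFACE

Orientations are given as a unit quaternion [x, y, z, w].
In Python, from station import env, cams gives the robot as it stands. The module is installed in compiled form; this text tells all that it offers.
- The arm moves only by the tool step_arm, never from a script. Its argument "steps" is a list that holds one entry, the list of rows, each a list of 5 numbers: the shift along the tool's x, y, z each as a share of 1 m, from -1 to 1, then the turn about the tool's z as a share of 180 degrees, from -1 to 1, then the closure, from -1 (fully open) to 1 (shut). In form: [[[x, y, z, turn, jaw], ...]]. A call has 1 to 20 rows; each row shifts and turns the commanded pose from where the row before left it, along the tool's axes as they then stand; what a row does not reach is not made up. A row lasts 1/8 s, in which the tool goes at most 62.5 mm and 10.7 degrees, less where a joint would pass 70% of its speed; a pose out of reach is approached as far as the arm can. A call with a number of a shift or a turn outside -1 to 1 is refused whole. A call with a gripper value outside its range is refused whole. The fingers move at their own pace and stop on an object; "grip_force" is the grip in N (left out, the last holds). Time passes only in rows, so rows that do not move let the fingers close. It gives the time, the measured TCP pose, the force, the opening and the grip force at its end, in the units of the state.
- env.get_state(): the state, without advancing time (a new reading comes with each control period).
- cams.get_image(name): name is "scene" or "side" or "wrist"; returns a dict with "img" (420x560x3 uint8, red, green, blue), "mtx" (3x3 intrinsics, pixels), "view" (4x4, takes a point from world to camera coordinates). Camera axes: x right, y down, z forward; pixel columns grow to the right and rows downward; lengths in m; the calibration is good to about 2 mm. A picture is of the moment at which its call begins. There is no depth.
- env.finish_job(): hands the job in; it is judged then, once.
The state is a dict: "t": time; "joints": joint angles; "qd": joint speeds; "tau": joint torques, N m; "tcp_pos": TCP position; "orientation": TCP orientation; "wrist_force": force on the tool from outside, world axes, zero at the start; "moment": the same for the moment, N m; "gripper_width": opening from 0.0 (shut) to 1.0 (fully open); "grip_force": force on a finger pad.
Only numpy, scipy, OpenCV 4.12 (cv2) and the standard library are available. Lean on these libraries where they do the work, as an engineer would, in place of code of your own. Each camera call takes 0.05 s, during which the arm holds its last target. There are 200 camera calls.

TASK

Start a wash on the laundry console with your fingertips: press the square key, then the long bar-shaped key, then the round key, each lightly and down to its stop, where it stays. Leave the cross-shaped key (stop) unpressed and pull no key up. Leave the jar, the beaker and the dosing cap standing where they are.

Things in the scene. Friction and masses are not known exactly. Their poses are not given: they have to be found in the camera images.
- console: white wash console fixed to the counter, a flat box 260 x 260 x 70 mm with a dark display at its rear; origin at the centre of its underside, its z up, its -x side faces the user. Four key units sit on its top face (70 mm above the counter) at the corners of an 90 mm square in front of the display; which unit sits at which corner changes.
- square_unit: key unit fixed on the console: a white bezel 68 x 68 x 4 mm with a thin dark edge, carrying the grey square key; origin at the centre of its underside (on the console's top face), z up, axes parallel to the console's
- square_key (a joint): latched travel of the grey square key in m: about 0 (0 to 0.001) standing up, grows as the key is pressed straight down, 0.008 at its stop. It resists with a steady 2.5 N or so and stays where it is left. The key could also be pulled up to -0.006
- square_top (a point): centre of the flat top face of the square key: square cap 36 x 36 mm; with the key up, 16 mm above the bezel and 90 mm above the counter; it moves down with the key. The cap rides on a spring of 1.5 N per mm: pressed, it sits about 1 mm lower than the travel; past the stop it gives up to 6 mm more (12 N), then is solid; let go, it springs back
- bar_unit: key unit fixed on the console: a white bezel 68 x 68 x 4 mm with a thin dark edge, carrying the grey bar key; origin at the centre of its underside (on the console's top face), z up, axes parallel to the console's
- bar_key (a joint): latched travel of the grey bar key in m: about 0 (0 to 0.001) standing up, grows as the key is pressed straight down, 0.008 at its stop. It resists with a steady 2.5 N or so and stays where it is left. The key could also be pulled up to -0.006
- bar_top (a point): centre of the flat top face of the bar key: long bar-shaped cap, 56 mm along the unit's y and 18 mm along its x; with the key up, 16 mm above the bezel and 90 mm above the counter; it moves down with the key. The cap rides on a spring of 1.5 N per mm: pressed, it sits about 1 mm lower than the travel; past the stop it gives up to 6 mm more (12 N), then is solid; let go, it springs back
- round_unit: key unit fixed on the console: a white bezel 68 x 68 x 4 mm with a thin dark edge, carrying the grey round key; origin at the centre of its underside (on the console's top face), z up, axes parallel to the console's
- round_key (a joint): latched travel of the grey round key in m: about 0 (0 to 0.001) standing up, grows as the key is pressed straight down, 0.008 at its stop. It resists with a steady 2.5 N or so and stays where it is left. The key could also be pulled up to -0.006
- round_top (a point): centre of the flat top face of the round key: round cap 40 mm in diameter; with the key up, 16 mm above the bezel and 90 mm above the counter; it moves down with the key. The cap rides on a spring of 1.5 N per mm: pressed, it sits about 1 mm lower than the travel; past the stop it gives up to 6 mm more (12 N), then is solid; let go, it springs back
- cross_unit: key unit fixed on the console: a white bezel 68 x 68 x 4 mm with a thin dark edge, carrying the grey cross key; origin at the centre of its underside (on the console's top face), z up, axes parallel to the console's
- cross_key (a joint): latched travel of the grey cross key in m: about 0 (0 to 0.001) standing up, grows as the key is pressed straight down, 0.008 at its stop. It resists with a steady 2.5 N or so and stays where it is left. The key could also be pulled up to -0.006
- cross_top (a point): centre of the flat top face of the cross key: plus-shaped cap, two crossed arms each 46 x 14 mm; with the key up, 16 mm above the bezel and 90 mm above the counter; it moves down with the key. The cap rides on a spring of 1.5 N per mm: pressed, it sits about 1 mm lower than the travel; past the stop it gives up to 6 mm more (12 N), then is solid; let go, it springs back
- jar: white closed jar with a green lid, 66 mm in diameter, 110 mm high, standing loose on the counter beside the console; origin at the centre of its underside
- beaker: clear measuring beaker, 70 mm across the rim, 80 mm high, standing loose on the counter on the console's other side; origin at the centre of its underside
- cap: blue dosing cap, 42 mm in diameter, 32 mm high, standing loose on the console's top face at the rear corner; origin at the centre of its underside
Not all that is in view belongs to the job. What is shaped like the beaker but purple or red is not meant.

How it is judged:
By the outcome, as a careful person would: the job done as asked, in the order asked, and still so for the second after the job is handed in, with the robot touching nothing.
It also fails if it takes over 48 s, if anything falls off the work surface, if the arm or the gripper's body presses on something with over 40 N, if the wrist force passes 120 N, or if a joint passes its speed limit or range.

## Working session

There is one attempt and no reset: what is moved stays moved. The work goes in short steps, Python scripts to look and compute and a tool call to move; the robot and the scene stay as the last step left them, time stands still between calls to the robot, and variables do not carry over. Pictures are saved under pics/ and viewed, at most 10 in all, crops included, and the job is handed in when it is done.

Besides the shell and the picture viewer there is one more tool, called after "Call:" as name(argument=value, ...) on one line, values as JSON. step_arm: Moves the arm, as the interface text tells. Shift numbers are shares of 1 m and turn numbers shares of 180 degrees, none past 1 either way. Its arguments: {"type":"object","properties":{"steps":{"type":"array","items":{"type":"array","items":{"type":"array","items":{"type":"number"}}}},"grip_force":{"type":"number"}},"required":["steps"]}

```bash
mkdir -p pics
python3 - <<'E'
from station import env, cams
import cv2,numpy as np,pickle
d={}
for n in("scene","side","wrist"):
    c=cams.get_image(n);d[n]=c;cv2.imwrite(f"pics/{n}0.png",c["img"][:,:,::-1])
pickle.dump(d,open("c0.pkl","wb"))
s=env.get_state();print(s)
E
```

```text
{'t': 0.15, 'joints': array([-1.50310701e+00,  2.45660441e-01,  1.55865185e+00, -1.38658317e-05,
        1.33868917e+00, -1.74115741e-01]), 'qd': array([-0.00081317, -0.00063137, -0.00319416, -0.00023609,  0.00087857,
        0.00027181]), 'tau': array([-5.54841208e-06, -4.16264820e+01, -3.14983141e+01,  6.85010408e-02,
        3.16292653e-02, -9.19986178e-05]), 'tcp_pos': array([ 0.15560908, -0.63066225,  0.20463831]), 'orientation': array([ 9.92699749e-01,  1.20609755e-01,  3.07295785e-05, -7.03765632e-04]), 'wrist_force': array([-0.65478193, -0.63705279, -0.12913055]), 'moment': array([-0.00989578, -0.03810738, -0.02427854]), 'grip_force': 0.0, 'gripper_width': 1.0003402171107134}
```

View pics/scene0.png

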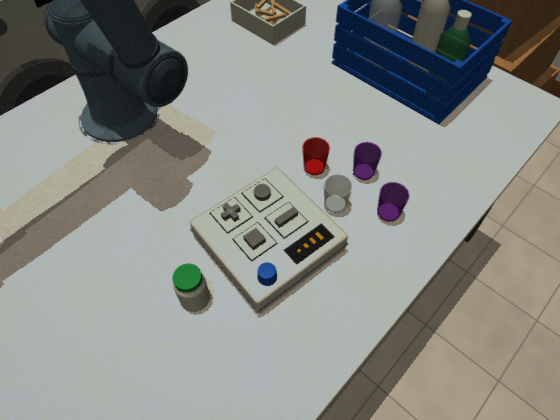

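View pics/side0.png

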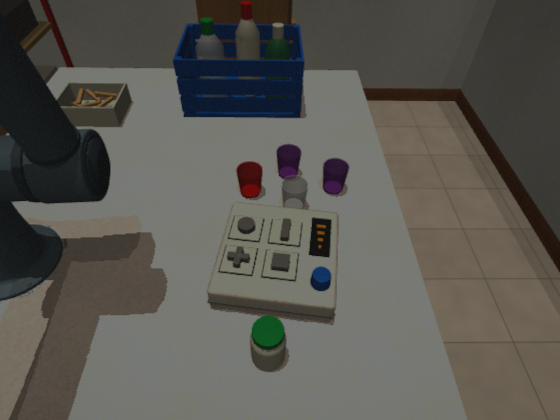

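```bash
cat > h.py <<'E'
import numpy as np
def ray(c,u,v,z):
    V=np.array(c["view"]);R,t=V[:3,:3],V[:3,3];o=-R.T@t
    d=R.T@np.linalg.inv(c["mtx"])@[u,v,1];return o+d*(z-o[2])/d[2]
def proj(c,p):
    q=c["mtx"]@(np.array(c["view"])@[*p,1])[:3];return q[:2]/q[2]
E
python3 - <<'E'
import pickle,cv2,numpy as np
from h import *
d=pickle.load(open("c0.pkl","rb"))
P={"scene":dict(cross=(231,210),round=(262,190),square=(254,237),bar=(287,214)),"side":dict(cross=(238,255.5),round=(246,225),square=(281,261),bar=(286,228))}
for n,k in P.items():
    for a,(u,v) in k.items(): print(n,a,ray(d[n],u,v,.09).round(4))
a=d["scene"]["img"][165:310,185:355];b=d["side"]["img"][195:320,200:350]
A=cv2.resize(a,None,fx=3.5,fy=3.5,interpolation=2);cv2.imwrite("pics/a.png",A[:,:,::-1])
B=cv2.resize(b,None,fx=4.5,fy=4.5,interpolation=2);cv2.imwrite("pics/b.png",B[:,:,::-1])
E
```

```text
scene cross [ 0.5344 -0.0483  0.09  ]
scene round [0.5461 0.0396 0.09  ]
scene square [ 0.6225 -0.0633  0.09  ]
scene bar [0.6342 0.0297 0.09  ]
side cross [ 0.5318 -0.052   0.09  ]
side round [0.5448 0.0326 0.09  ]
side square [ 0.6217 -0.0662  0.09  ]
side bar [0.6345 0.0238 0.09  ]
```

View pics/a.png

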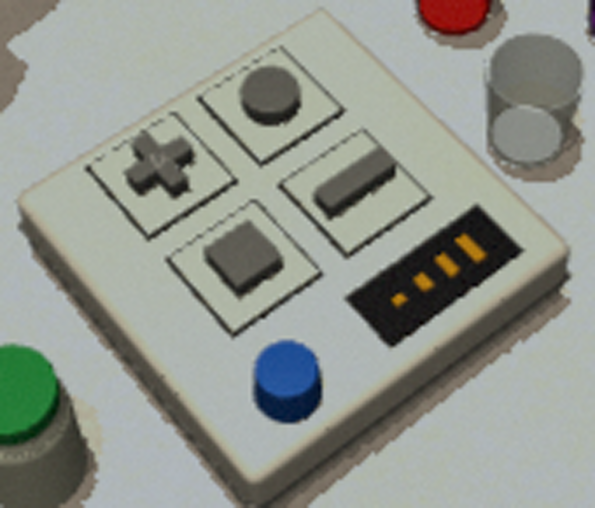

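View pics/b.png

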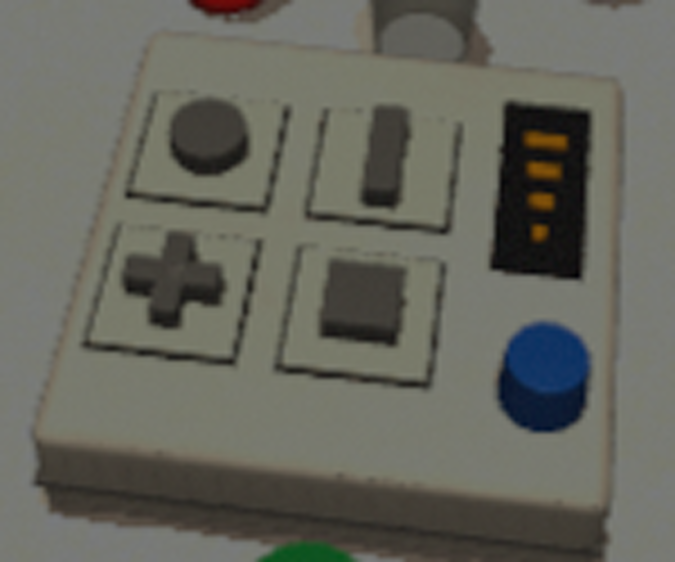

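View pics/wrist0.png

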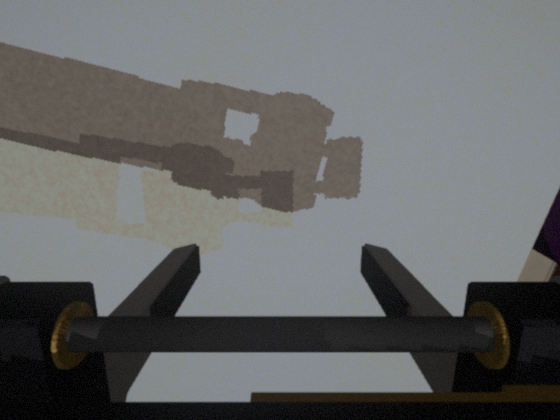

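```bash
cat > fit.py <<'E'
import pickle,sys,numpy as np
from scipy.optimize import least_squares
from h import *
d=pickle.load(open("c0.pkl","rb"))
P={"scene":dict(cross=(230.7,210.7),round=(262.1,190.7),square=(254.1,236.4),bar=(286.1,215)),"side":dict(cross=(238.2,256.1),round=(246.4,223.4),square=(280.9,257.9),bar=(285.8,227.4))}
S=dict(cross=(-1,-1),round=(-1,1),square=(1,-1),bar=(1,1))
def pos(p,k):
    c,s=np.cos(p[2]),np.sin(p[2]);return np.array([p[0],p[1],.09])+.045*np.array([c*S[k][0]-s*S[k][1],s*S[k][0]+c*S[k][1],0])
for cs in(["scene"],["side"],["scene","side"]):
    r=least_squares(lambda p:np.concatenate([proj(d[n],pos(p,k))-P[n][k] for n in cs for k in S]),[.58,-.01,-.15])
    print(cs,r.x[:2].round(4),np.degrees(r.x[2]).round(2),r.fun.round(1))
from station import env
s=env.get_state();from scipy.spatial.transform import Rotation as R
Rm=R.from_quat(s["orientation"]).as_matrix();print("tcp",s["tcp_pos"].round(4),"yaw",np.degrees(np.arctan2(Rm[1,0],Rm[0,0])))
for k in S: print(k,pos(r.x,k).round(4),"tool",(Rm.T@(pos(r.x,k)-s["tcp_pos"])).round(4))
E
python3 fit.py
```

```text
['scene'] [ 0.5847 -0.0118] -8.12 [-0.4 -0.4 -0.1 -0.5  0.2  0.5  0.3  0.2]
['side'] [ 0.5833 -0.0121] -7.07 [ 0.4 -0.9 -0.6 -0.2  0.4  1.5 -0.3 -0.5]
['scene', 'side'] [ 0.5839 -0.0119] -7.59 [-0.7 -0.4 -0.6 -0.7  0.2  0.4  0.1 -0.2  0.6 -1.2 -0.1 -0.4  0.5  1.6
  0.1 -0.4]
tcp [ 0.1556 -0.6307  0.2046] yaw 13.85458343088994
cross [ 0.5333 -0.0505  0.09  ] tool [ 0.5056 -0.4727  0.1154]
round [0.5452 0.0387 0.09  ] tool [ 0.5385 -0.5564  0.1155]
square [ 0.6225 -0.0624  0.09  ] tool [ 0.5894 -0.4397  0.1154]
bar [0.6344 0.0268 0.09  ] tool [ 0.6223 -0.5235  0.1155]
```

Call:
step_arm(steps=[[[0.0368,-0.0275,0,0,1],[0.0368,-0.0275,0,0,1],[0.0368,-0.0275,0,0,1],[0.0368,-0.0275,0,0,1],[0.0368,-0.0275,0,0,1],[0.0368,-0.0275,0,0,1],[0.0368,-0.0275,0,0,1],[0.0368,-0.0275,0,0,1],[0.0368,-0.0275,0,0,1],[0.0368,-0.0275,0,0,1],[0.0368,-0.0275,0,0,1],[0.0368,-0.0275,0,0,1],[0.0368,-0.0275,0,0,1],[0.0368,-0.0275,0,0,1],[0.0368,-0.0275,0,0,1],[0.0368,-0.0275,0,0,1],[0,0,0,0.04,1],[0,0,0,0.04,1],[0,0,0,0.04,1],[0,0,0,0,1]]])

```text
t: 2.65
tcp_pos: [0.6218, -0.0628, 0.2051]
orientation: [0.998, -0.067, -0.0, -0.0]
wrist_force: [0.2, -1.0, 0.4]
gripper_width: 0.005
grip_force: 0.0
```

```bash
python3 fit.py
python3 - <<'E'
from station import env, cams
import cv2
s=env.get_state();print(s["t"],s["gripper_width"],s["wrist_force"])
cv2.imwrite("pics/w1.png",cams.get_image("wrist")["img"][:,:,::-1])
E
```

```text
['scene'] [ 0.5847 -0.0118] -8.12 [-0.4 -0.4 -0.1 -0.5  0.2  0.5  0.3  0.2]
['side'] [ 0.5833 -0.0121] -7.07 [ 0.4 -0.9 -0.6 -0.2  0.4  1.5 -0.3 -0.5]
['scene', 'side'] [ 0.5839 -0.0119] -7.59 [-0.7 -0.4 -0.6 -0.7  0.2  0.4  0.1 -0.2  0.6 -1.2 -0.1 -0.4  0.5  1.6
  0.1 -0.4]
tcp [ 0.6218 -0.0628  0.2051] yaw -7.656211446294966
cross [ 0.5333 -0.0505  0.09  ] tool [-0.0892 -0.0004  0.1151]
round [0.5452 0.0387 0.09  ] tool [-0.0893 -0.0904  0.1151]
square [ 0.6225 -0.0624  0.09  ] tool [ 0.0008 -0.0005  0.1151]
bar [0.6344 0.0268 0.09  ] tool [ 0.0007 -0.0905  0.1151]
2.65 0.0047611912289881935 [ 0.22847717 -1.0458499   0.421458  ]
```

View pics/w1.png

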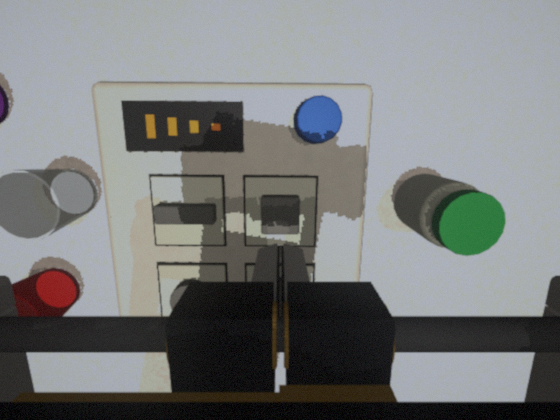

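Call:
step_arm(steps=[[[0.0008,0,0.035,0,1],[0,0,0.035,0,1],[0,0,0.03,0,1],[0,0,0.009,0,1],[0,0,0.003,0,1],[0,0,0.003,0,1],[0,0,0.003,0,1],[0,0,0,0,1]]])

```text
t: 3.7
tcp_pos: [0.6236, -0.0633, 0.0885]
orientation: [0.998, -0.067, 0.001, 0.0]
wrist_force: [0.4, -0.2, 1.8]
gripper_width: 0.002
grip_force: 0.9
```

Run:
```python
import pickle
from station import cams,env
from h import *
print(env.get_state()["tcp_pos"],env.get_state()["wrist_force"])
c=cams.get_image("wrist")
# where the keys are expected in the (previous) wrist view, shifted to 0.2051 height
V=np.array(c["view"]);R=V[:3,:3];o=-R.T@V[:3,3];o=o+[0,0,.2051-env.get_state()["tcp_pos"][2]]
V2=V.copy();V2[:3,3]=-R@o
for k,p in dict(square=(.6225,-.0624,.09),bar=(.6344,.0268,.09)).items(): print(k,proj(dict(mtx=c["mtx"],view=V2),p).round(1))
```

```text
[ 0.62362988 -0.06326423  0.08849314] [ 0.38941285 -0.21574153  1.80705992]
square [280.  215.4]
bar [183.3 215.5]
```

Call:
step_arm(steps=[[[0,0,0.003,0,1],[0,0,0.003,0,1],[0,0,0.002,0,1],[0,0,0.002,0,1],[0,0,0,0,1],[0,0,0,0,1]]])

```text
t: 4.5
tcp_pos: [0.6233, -0.0632, 0.0784]
orientation: [0.998, -0.068, 0.001, 0.0]
wrist_force: [0.6, -0.1, 7.6]
gripper_width: 0.006
grip_force: 3.4
```

Call:
step_arm(steps=[[[0,0,-0.01,0,1],[0,0,-0.02,0,1],[0,-0.03,0,0,1],[0,-0.03,0,0,1],[0,-0.031,0,0,1],[0,0,0,0,1],[0,0,0,0,1]]])

```text
t: 5.38
tcp_pos: [0.6348, 0.0267, 0.1077]
orientation: [0.998, -0.068, -0.0, 0.0]
wrist_force: [0.2, 1.0, 0.2]
gripper_width: 0.006
grip_force: 0.0
```

```bash
python3 fit.py | tail -5
python3 - <<'E'
from station import env, cams
import cv2
c=cams.get_image("scene")["img"][150:325,170:370];cv2.imwrite("pics/s2.png",cv2.resize(c,None,fx=3.4,fy=3.4,interpolation=2)[:,:,::-1])
print(env.get_state()["wrist_force"])
E
```

```text
tcp [0.6348 0.0267 0.1077] yaw -7.747493017665148
cross [ 0.5333 -0.0505  0.09  ] tool [-0.0901  0.0902  0.0178]
round [0.5452 0.0387 0.09  ] tool [-0.0903  0.0002  0.0178]
square [ 0.6225 -0.0624  0.09  ] tool [-0.0001  0.0899  0.0178]
bar [0.6344 0.0268 0.09  ] tool [-0.0004 -0.0001  0.0177]
[ 0.92211619 -0.37689484  0.09120295]
```

View pics/s2.png

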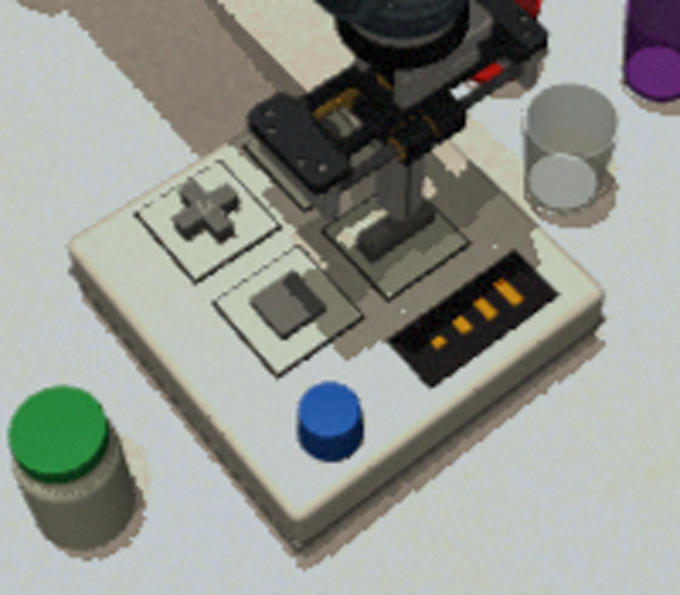

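The square key at crop (288,303) stands lower than before, and the cap, jar and beaker haven't moved. The fingertip is over the bar key at crop (400,225), so I'll press it now.

Call:
step_arm(steps=[[[0,0,0.015,0,1],[0,0,0.004,0,1],[0,0,0.003,0,1],[0,0,0.003,0,1],[0,0,0.002,0,1],[0,0,0.002,0,1],[0,0,0,0,1],[0,0,0,0,1]]])

```text
t: 6.42
tcp_pos: [0.6351, 0.0269, 0.0791]
orientation: [0.998, -0.067, -0.0, 0.0]
wrist_force: [-4.1, -2.2, 5.8]
gripper_width: 0.004
grip_force: 2.9
```

Call:
step_arm(steps=[[[0,0,0.001,0,1],[0,0,0,0,1]]])

```text
t: 6.68
tcp_pos: [0.6351, 0.0269, 0.0783]
orientation: [0.998, -0.067, -0.0, 0.0]
wrist_force: [-3.2, -0.9, 6.1]
gripper_width: 0.009
grip_force: 3.5
```

Call:
step_arm(steps=[[[0,0,-0.01,0,1],[0,0,-0.02,0,1],[-0.03,0,0,0,1],[-0.03,0,0,0,1],[-0.03,0,0,0,1],[0,0,0,0,1],[0,0,0,0,1]]])

```text
t: 7.55
tcp_pos: [0.5472, 0.0392, 0.1085]
orientation: [0.998, -0.068, 0.001, -0.0]
wrist_force: [1.1, 1.3, -0.2]
gripper_width: 0.005
grip_force: 0.0
```

```bash
python3 fit.py | tail -5
python3 - <<'E'
from station import env, cams
import cv2
c=cams.get_image("scene")["img"][150:325,170:370];cv2.imwrite("pics/s3.png",cv2.resize(c,None,fx=3.4,fy=3.4,interpolation=2)[:,:,::-1])
print(env.get_state()["wrist_force"])
E
```

```text
tcp [0.5472 0.0392 0.1085] yaw -7.751854061774342
cross [ 0.5333 -0.0505  0.09  ] tool [-0.0016  0.0907  0.0185]
round [0.5452 0.0387 0.09  ] tool [-0.0019  0.0007  0.0185]
square [ 0.6225 -0.0624  0.09  ] tool [0.0884 0.0905 0.0187]
bar [0.6344 0.0268 0.09  ] tool [0.0881 0.0005 0.0187]
[ 0.22652722 -1.12661888 -0.32365884]
```

View pics/s3.png

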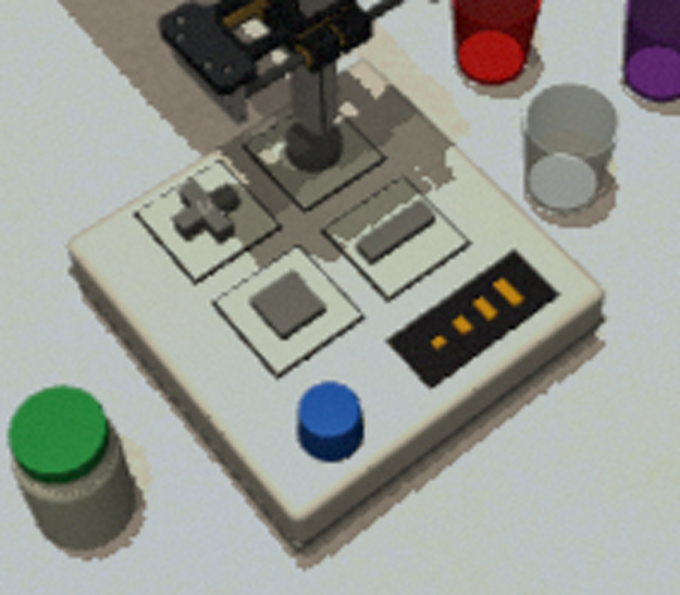

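The square key (288,303) and the bar key (396,230) are both down, and the cross key is up. The fingertip is over the round key at (315,140), so that one is next.

Call:
step_arm(steps=[[[-0.001,0,0.015,0,1],[0,0,0.005,0,1],[0,0,0.003,0,1],[0,0,0.003,0,1],[0,0,0.002,0,1],[0,0,0.002,0,1],[0,0,0,0,1],[0,0,0,0,1]]])

```text
t: 8.6
tcp_pos: [0.5449, 0.0394, 0.0782]
orientation: [0.998, -0.067, -0.0, 0.0]
wrist_force: [-3.1, -0.6, 7.5]
gripper_width: 0.004
grip_force: 3.5
```

Call:
step_arm(steps=[[[0,0,-0.01,0,1],[0,0,-0.03,0,1],[0,0,-0.04,0,1],[0,0,-0.04,0,1],[-0.03,0,-0.03,0,1],[-0.04,0,0,0,1],[-0.04,0,0,0,1],[0,0,0,0,1],[0,0,0,0,1]]])

```text
t: 9.72
tcp_pos: [0.4365, 0.0542, 0.2278]
orientation: [0.998, -0.068, 0.001, -0.0]
wrist_force: [0.6, -0.1, 0.4]
gripper_width: 0.004
grip_force: 0.0
```

Run:
```python
from station import env, cams
import cv2,numpy as np
c=cams.get_image("scene")["img"][150:325,170:370];a=cv2.resize(c,None,fx=2.2,fy=2.2,interpolation=2)
c=cams.get_image("side")["img"][180:360,190:370];b=cv2.resize(c,(a.shape[0],a.shape[0]),interpolation=2)
cv2.imwrite("pics/s4.png",np.hstack([a,b[:, :360]])[:,:800,::-1])
s=env.get_state();print(s["t"],s["tcp_pos"],s["wrist_force"])
```

```text
9.825 [0.43668353 0.05405237 0.22761755] [ 0.20368952 -0.62602517  0.01288408]
```

View pics/s4.png

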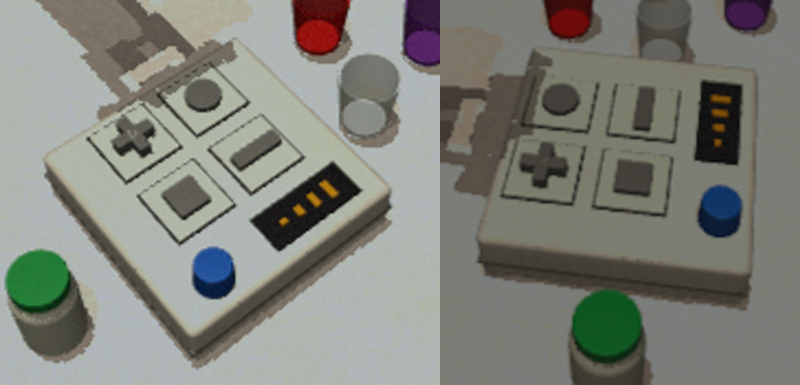

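All three keys are down: round (203,95), bar (255,148) and square (186,196). The cross (133,133) still stands up, and the jar, beaker and cap are where they were.

```bash
python3 -c "
from station import env
print(env.finish_job())"
```

```text
the job is handed in; nothing more can be done
None
```

I pressed the square, bar and round keys to their stops in that order, with about 6–8 N on each. The cross key is still up, the jar, beaker and cap stand where they were, and the job was handed in at about 10 s; no verdict came back.

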